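Open the rinse tank and brush it out

ROBOT

A 6-joint arm with a two-finger parallel gripper is mounted at the origin on the work surface. World frame = base frame: x ahead of the robot, y to its left, z up, the work surface at z = 0. Lengths are in m, angles in degrees, forces in N, time in s.
With the tool pointing down it reaches from about 0.3 to 0.75 m from the base axis. Payload 8.5 kg.
Tool frame: the origin (TCP) lies at the very end of the fingers, on their centre line; the grasp point (between the pads) lies 19 mm behind it (env.tcp_to_grasp is the distance from the TCP to the grasp point, in m); z points along the fingers, y is the line along which they close (so a half turn about z gives the same grasp; the last joint's range is limited). The gripper opens to 85 mm and grips with 20 to 120 N. Pads are 22 mm wide; open, the fingers measure 114 mm over their backs; the gripper's body (76 mm by 85 mm) begins 54 mm behind the grasp point. The pads swing forward as they close: fully open they stand 13 mm farther back than shut.
Start: joints at [-87.508, 21.807, 74.336, -0, 83.858, -12.336], TCP at [0.141, -0.532, 0.231] pointing down, gripper open.
Joint ranges: [-178.18, 178.18], [-50.72, 133.34], [12.68, 142.11], [-81.47, 261.47], [9.98, 163.14], [-165.26, 165.26]. Speed limits (degrees/s): [136.94, 136.94, 180, 180, 180, 180].

INTERFACE

Orientations are given as a 3x3 rotation matrix whose columns are the frame's x, y, z axes.
In Python, from rig import status, get_image, env gives the robot as it stands.
- The arm moves only by the shell command python3 -m handwheel 'ROWS' [FORCE]. ROWS is text: rows parted by semicolons, each of 7 numbers parted by spaces: the shift along the world's x, y, z in cm, then the turn, a rotation vector about the world's x, y, z in degrees, then the opening, from 0 (shut) to 1 (fully open). In form: dx dy dz wx wy wz gripper; .... A call has 1 to 8 rows; each row is the pose to reach, as a shift and turn from the pose commanded when the call began; what a row does not reach only later rows make up. A row lasts 1/12 s, in which the tool goes at most 41.7 mm and 7.16 degrees, less where a joint would pass 70% of its speed; a pose out of reach is approached as far as the arm can. A call with a gripper value outside its range is refused whole. The fingers move at their own pace and stop on an object; FORCE is the grip in N (left out, the last holds). Time passes only in rows, so rows that repeat a pose let the fingers close. It gives the time, the measured TCP pose, the force, the opening and the grip force at its end, in the units of the state.
- status.observe(): the state, without advancing time (a new reading comes with each control period).
- get_image(name): name is "scene" or "top" or "wrist"; returns a dict with "color" (384x512x3 uint8, red, green, blue), "vertical_fov" (degrees; the focal length in pixels is half the picture's height over the tangent of half this angle, whatever the lens; pixels are square), "cx", "cy" (the principal point, pixels), "xyz" and "orientation" of the camera in the world. Camera axes: x right, y down, z forward; pixel columns grow to the right and rows downward; lengths in m; the calibration is good to about 2 mm. A picture is of the moment at which its call begins. There is no depth.
- env.close_job(): hands the job in; it is judged then, once.
The state is a dict: "time_s": time; "q": joint angles; "qvel": joint speeds; "joint_efforts": joint torques, N m; "position": TCP position; "tool_rot": TCP orientation; "ft_force": force on the tool from outside, world axes, zero at the start; "wrist_torque": the same for the moment, N m; "grip_width": finger opening in m; "gripper_force": force on a finger pad.
Only numpy, scipy, OpenCV 4.12 (cv2) and the standard library are available. Lean on these libraries where they do the work, as an engineer would, in place of code of your own. Each camera call takes 0.05 s, during which the arm holds its last target. There are 200 camera calls.

TASK

Open the steel rinse tank: tip its loose orange cover up and over so that it stands on edge in the slot beside the tank, leaning back on the two posts. Then take the blue brush out of its white pot, run it inside the tank down until it touches the bottom and back up to near the rim, twice, and leave it standing or leaning in the tank, bristles down. Do not drop the cover or the brush onto the bench, and do not shift or tip the cup, bottles and other things around.

Things in the scene. Friction and masses are not known exactly. Their poses are not given: they have to be found in the camera images.
- wash_station: fixed open steel tank, cover slot along its rear wall. Origin on the bench under the tank's centre; x points from the tank to the slot, which is on the robot's left (world +y, give or take 20 degrees). Outside 112 (x) x 140 (y) mm, rim 85 mm high, walls 5 mm, inner floor 5 mm above the bench. The rear wall's outer face is at x = +56 mm
- slot (a point): middle of the floor of the cover slot, 50 mm above the bench, 65 mm behind the tank's centre. The slot is 18 mm wide (station x = 56 to 74 mm), between the tank's rear wall and two 10 mm posts at y = +-50 mm; the posts are upright to rim height (85 mm), then lean back 13 degrees up to a cross bar at 165 mm height
- cover: loose orange plate 146 (x) x 160 (y) x 5 mm, 0.15 to 0.30 kg, too wide to grasp. Origin: centre of the plate's underside; x, y, z as the tank's while it lies on the rim. Ribs 8 mm deep below (along x at y = +-59 mm for x = -40 to +20 mm; along y at x = -40 mm) sit inside the walls with about 3 mm play. It reaches 12 mm past the rear wall, 6 mm short of the posts, and 10 mm past each side
- cover_front (a point): middle of the underside of the cover's front edge, 85 mm high, 22 mm out from the tank's front wall (station x = -78 mm, the side away from the slot). Lifted here from below, the cover swings up about the top of the rear wall; past about 45 degrees its rear edge slides down towards the slot; pushed past upright it drops in and leans back on the posts, top edge about 195 mm high
- brush: upright brush 190 mm long, 0.1 kg: blue head with white bristle rings, 37 mm across, 75 mm long (its solid core, 34 mm across, has a flat foot); 8 mm steel rod; black round handle 22 mm thick from 130 to 190 mm above the foot. Origin: centre of the foot; z up along the brush. It stands loose in brush_holder
- brush_holder: fixed white pot, 54 to 60 mm across outside, 60 mm high, inside about 46 mm wide, inner floor 5 mm above the bench; origin under its centre
- paper_cup: open kraft-brown paper cup, 80 mm across the rim, 95 mm tall; origin: centre of its underside. Bystander. It and the brush pot stand to the left of the tank, one nearer the robot, one farther (they swap at random)
- bottle_amber: amber dropper bottle, 44 mm across, 103 mm tall, black bulb on top; origin under its centre. Bystander
- bottle_green: green dropper bottle, same size. Bystander
- bottle_clear: reddish-brown dropper bottle, same size. Bystander
- tray: shallow white tray 100 x 130 x 14 mm. Bystander
- round_case: round black zip case with a red band, 148 mm across, 40 mm tall. Bystander
- mouse: black computer mouse 105 x 60 x 30 mm. Bystander

How it is judged (in metres and radians):
On the way, in this order (a step that is already met when the one before it is completed fails the run):
1. the cover stands in the slot beside the tank, leaning back on the posts, let go (angle between cover's own z axis and vertical between 1.5 and 2.2 rad and x of cover in the frame of wash_station between 0.05 and 0.13 m and y of cover in the frame of wash_station between -0.05 and 0.05 m and z of cover in the frame of wash_station between 0.085 and 0.15 m and linear speed of cover below 0.03 m/s and contact force between cover and the arm below 0.1 N and contact force between cover and the fingers below 0.1 N), for 0.2 s.
2. the brush's foot touches the tank's floor (x of brush in the frame of wash_station between -0.05 and 0.05 m and y of brush in the frame of wash_station between -0.065 and 0.065 m and z of brush in the frame of wash_station below 0.012 m and contact force between brush and wash_station above 0.3 N), for 0.05 s.
3. the brush is drawn up inside the tank, its foot more than 40 mm above the tank's floor (x of brush in the frame of wash_station between -0.05 and 0.05 m and y of brush in the frame of wash_station between -0.065 and 0.065 m and z of brush in the frame of wash_station between 0.045 and 0.12 m), for 0.05 s.
4. the brush touches the floor a second time (all of step 2), for 0.05 s.
5. the brush is drawn up a second time (all of step 3), for 0.05 s.
At the end, for the whole second after the job is handed in: The cover stands still in the slot, leaning back on the posts (at most 4 degrees short of upright, 36 past it; within 50 mm sideways of the middle); the brush rests in the tank, foot within 25 mm of its floor, tilt under 63 degrees; both let go (all of step 1 and x of brush in the frame of wash_station between -0.05 and 0.05 m and y of brush in the frame of wash_station between -0.065 and 0.065 m and z of brush in the frame of wash_station below 0.03 m and angle between brush's own z axis and vertical below 1.1 rad and linear speed of brush below 0.03 m/s); the robot touches nothing.
It fails at once if the cover falls to the bench or into the tank (height (world z) of cover below 0.06 m).
It fails at once if the brush falls over outside the pot and the tank (angle between brush's own z axis and vertical above 1.2 rad and height (world z) of brush below 0.1 m).
It fails at once if a bystander is shifted by more than 30 mm or tipped over (distance of any of paper_cup, bottle_amber, bottle_green, bottle_clear, tray, round_case, mouse from where it was at the start of the episode above 0.03 m or angle between any of paper_cup, bottle_amber, bottle_green, bottle_clear, tray, round_case, mouse's own z axis and vertical above 0.6 rad).
It also fails if it takes over 69 s, if anything falls off the work surface, if the arm or the gripper's body presses on something with over 40 N, if the wrist force passes 120 N, or if a joint passes its speed limit or range.

## Working session

There is one attempt and no reset: what is moved stays moved. The work goes in short steps, Python scripts to look and compute and a shell command to move; the robot and the scene stay as the last step left them, time stands still between calls to the robot, and variables do not carry over. Pictures are saved under pics/ and viewed, at most 14 in all, crops included, and the job is handed in when it is done.

```bash
mkdir -p pics; cat > h.py <<'E'
import numpy as np,cv2
from rig import status,get_image,env
def K(im):
    f=192/np.tan(np.radians(im["vertical_fov"])/2);return f,im["cx"],im["cy"]
def ray(im,u,v):
    f,cx,cy=K(im);d=np.array(im["orientation"])@np.array([(u-cx)/f,(v-cy)/f,1]);return np.array(im["xyz"]),d
def plane(im,u,v,z):
    o,d=ray(im,u,v);return o+d*(z-o[2])/d[2]
def proj(im,p):
    f,cx,cy=K(im);c=np.array(im["orientation"]).T@(np.array(p)-np.array(im["xyz"]));return cx+f*c[0]/c[2],cy+f*c[1]/c[2]
E
ls; python3 - <<'E'
from h import *
import pickle
d={}
for n in ("scene","top"):
    d[n]=get_image(n);cv2.imwrite(f"pics/{n}.png",d[n]["color"][...,::-1]);print(n,{k:v for k,v in d[n].items() if k!="color"})
pickle.dump(d,open("d.pkl","wb"))
cv2.imwrite("pics/both.png",cv2.resize(np.vstack([d["scene"]["color"],d["top"]["color"]])[...,::-1],(400,600)))
E
```

```text
h.py
pics
scene {'vertical_fov': 45.807377863032514, 'cx': 258.85831594146674, 'cy': 188.2046552211095, 'xyz': array([ 1.34791188, -0.48515531,  0.97693549]), 'orientation': array([[ 0.41453023,  0.65037718, -0.63653296],
       [ 0.90991539, -0.28484823,  0.30152193],
       [ 0.0147877 , -0.70418109, -0.7098664 ]])}
top {'vertical_fov': 42.0036353146311, 'cx': 247.35043131418988, 'cy': 192.84509232948275, 'xyz': array([ 0.45713664, -0.09694032,  1.29174864]), 'orientation': array([[-0.00565007, -0.99808087,  0.06166559],
       [-0.99997862,  0.00584231,  0.00293767],
       [-0.0032923 , -0.06164768, -0.99809254]])}
```

View pics/scene.png

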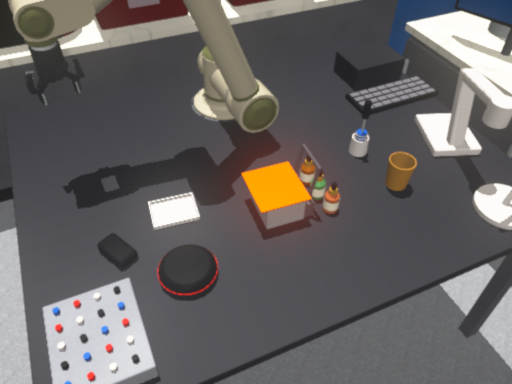

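View pics/top.png

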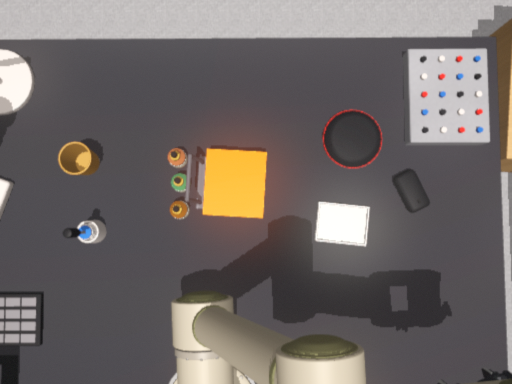

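The scene and top views show the orange cover at top (235,183) with its slot and posts on the left at about x=195. Three bottles stand just behind the posts. The brush pot is at (92,231) and the cup at (78,158); the tray, case and mouse are well clear on the right.

```bash
cat > m.py <<'E'
from h import *
import pickle
d=pickle.load(open("d.pkl","rb"))
for n in ("top","scene"):
    im=d[n];hsv=cv2.cvtColor(im["color"],cv2.COLOR_RGB2HSV)
    m=cv2.inRange(hsv,(8,190,200),(22,255,255));m=cv2.morphologyEx(m,cv2.MORPH_OPEN,np.ones((5,5)))
    c=max(cv2.findContours(m,0,2)[0],key=cv2.contourArea)
    P=np.array([plane(im,*p[0],.090)[:2] for p in c],np.float32)
    (cen,wh,a)=cv2.minAreaRect(P*1000);print(n,"cover",cen,wh,a,np.round(cv2.boxPoints((cen,wh,a))).tolist())
im=d["top"];hsv=cv2.cvtColor(im["color"],cv2.COLOR_RGB2HSV)
for n in ("top","scene"):
    im=d[n];hsv=cv2.cvtColor(im["color"],cv2.COLOR_RGB2HSV)
    m=cv2.inRange(hsv,(100,150,80),(125,255,255))
    for c in cv2.findContours(m,0,2)[0]:
        if cv2.contourArea(c)>15:
            x,y,w,h=cv2.boundingRect(c);print(n,"blue",x,y,w,h)
            M=cv2.moments(c);u,v=M["m10"]/M["m00"],M["m01"]/M["m00"];print(plane(im,u,v,.077),plane(im,u,v,.06))
# pot rim: circle at z .06 ; handle top at z=.195
im=d["top"];print("pot",plane(im,92,231,.06),"handle",plane(im,70,233,.195))
im=d["scene"];print("handle scene",plane(im,366,102,.195),"pot",plane(im,360,140,.06))
print("bottles",[plane(d["top"],u,v,.1)[:2].round(3) for u,v in((177,155),(180,182),(179,209))])
print("cup",plane(d["top"],78,158,.095), "bar",plane(d["top"],189,155,.165),plane(d["top"],187,205,.165))
E
python3 m.py; python3 -c "
from h import *
s=status.observe();print({k:np.round(v,3).tolist() for k,v in s.items()})"
```

```text
top cover (597.806640625, -66.26179504394531) (140.4029083251953, 80.15718841552734) 89.64786529541016 [[557.0, -136.0], [637.0, -137.0], [638.0, 4.0], [558.0, 4.0]]
scene cover (559.85546875, -62.16889953613281) (147.24197387695312, 161.56723022460938) 86.40047454833984 [[475.0, -131.0], [636.0, -141.0], [645.0, 6.0], [484.0, 16.0]]
top blue 79 226 12 12
[0.44012959 0.30029854 0.077     ] [0.43989159 0.30585777 0.06      ]
scene blue 84 353 6 7
[ 0.83710352 -0.6221193   0.077     ] [ 0.82745423 -0.62470658  0.06      ]
scene blue 102 327 6 6
[ 0.79307232 -0.57812244  0.077     ] [ 0.78259126 -0.57987861  0.06      ]
scene blue 53 308 6 6
[ 0.70517279 -0.6658906   0.077     ] [ 0.6930313  -0.66930473  0.06      ]
scene blue 118 302 6 7
[ 0.74920006 -0.53367531  0.077     ] [ 0.73789025 -0.53459187  0.06      ]
scene blue 357 129 10 6
[0.44167412 0.30235774 0.077     ] [0.42455506 0.31723405 0.06      ]
scene blue 482 0 30 12
[-0.11750545  1.47003609  0.077     ] [-0.14518754  1.50697013  0.06      ]
scene blue 395 0 34 23
[-0.27496582  1.0266074   0.077     ] [-0.30562238  1.05516497  0.06      ]
pot [0.44149284 0.28914059 0.06      ] handle [0.43911164 0.29496981 0.195     ]
handle scene [0.44397638 0.29306333 0.195     ] pot [0.45799285 0.29010358 0.06      ]
bottles [array([0.623, 0.075]), array([0.558, 0.068]), array([0.493, 0.07 ])]
cup [0.61761876 0.31432361 0.095     ] bar [0.61354715 0.03826777 0.165     ] [0.50008972 0.04260358 0.165     ]
{'time_s': 0.1, 'q': [-87.506, 21.838, 74.379, 0.001, 83.859, -12.336], 'qvel': [-0.003, -0.067, -0.122, -0.009, 0.047, -0.071], 'joint_efforts': [0.005, -44.922, -23.166, -0.0, 0.004, 0.0], 'position': [0.141, -0.531, 0.231], 'tool_rot': [[0.967, 0.256, -0.0], [0.256, -0.967, 0.001], [0.0, -0.001, -1.0]], 'ft_force': [0.268, 0.029, 0.338], 'wrist_torque': [-0.042, 0.003, -0.023], 'gripper_force': 0.0, 'grip_width': 0.085}
```

```bash
cat >> h.py <<'E'
from scipy.spatial.transform import Rotation as Ro
YAW=np.radians(86.5);SC=np.array([.560,-.057,0])   # station centre, yaw
SX=np.array([np.cos(YAW),np.sin(YAW),0]);SY=np.array([-SX[1],SX[0],0])
def S(x,y,z): return SC+x*SX+y*SY+np.array([0,0,z])
def tilt(down,yaxis=None):  # tool along +station x, pointing `down` deg below horizontal, fingers close along station y
    a=np.radians(down);z=SX*np.cos(a)-np.array([0,0,1])*np.sin(a);y=-SY;return np.c_[np.cross(y,z),y,z]
def go(p,R):
    s=status.observe();r=Ro.from_matrix(R@np.array(s["tool_rot"]).T).as_rotvec(degrees=True)
    print("cm",np.round((np.array(p)-s["position"])*100,2),"deg",r.round(1),"t",round(s["time_s"],2),"pos",np.round(s["position"],4),"st",np.round([(np.array(s["position"])-SC)@SX,(np.array(s["position"])-SC)@SY],4),"F",np.round(s["ft_force"],1),"q",np.round(s["q"],0))
E
python3 -m handwheel '20 8 4 0 0 35 1;41 21 4 0 0 57 1;41 21 4 0 0 57 1;41 21 4 0 0 57 1;41 21 4 0 0 57 1;41 21 4 0 0 57 1;41 21 4 0 0 57 1;41 21 4 0 0 57 1'
python3 -m handwheel '41 21 0 0 0 0 0.7;0 0 0 0 0 14 0.7' >/dev/null 2>&1 <<< '' || true
python3 -c "
from h import *
go(S(-.2,0,.2),tilt(30))"
```

```text
time_s: 0.77
position: [0.438, -0.3801, 0.2613]
tool_rot: [[0.306, 0.952, -0.0], [0.952, -0.306, 0.0], [0.0, -0.001, -1.0]]
ft_force: [-0.0, -1.2, -0.1]
grip_width: 0.0852
gripper_force: 0.0
cm [ 9.64 11.28 -6.02] deg [59.4 -7.3  6.7] t 0.93 pos [ 0.4513 -0.3695  0.2602] st [-0.3185  0.0894] F [ 0.8 -1.1  0.1] q [-51.  24.  66.   0.  90. -40.]
```

```bash
python3 -m handwheel '10 6 2 0 0 15 0.7;10 6 2 0 0 15 0.7;10 6 2 0 0 15 0.7;10 6 2 0 0 15 0.7;10 6 2 0 0 15 0.7;10 6 2 0 0 15 0.7;10 6 2 0 0 15 0.7;10 6 2 0 0 15 0.7'|grep pos
python3 -m handwheel '0 0 0 7 0 0 0.7;0 0 0 14 0 0 0.7;0 0 0 21 -1 0 0.7;0 0 0 28 -2 0 0.7;0 0 0 35 -2 0 0.7;0 0 0 42 -3 0 0.7;0 0 0 49 -3 0 0.7;0 0 0 55 -3 0 0.7'|grep pos
python3 -c "
from h import *
go(S(-.2,0,.15),tilt(30))"
```

```text
position: [0.538, -0.3211, 0.2812]
position: [0.5378, -0.322, 0.2813]
cm [  1.     6.54 -13.13] deg [ 4.9  5.3 -3.8] t 2.27 pos [ 0.5378 -0.322   0.2813] st [-0.2659  0.006 ] F [ 0.1  1.1 -0.2] q [-54.  45.  41.  45. 133. -38.]
```

```bash
python3 -m handwheel '1 10 -12 5 5 -4 0.7;1 10 -12 5 5 -4 0.7;1 10 -12 5 5 -4 0.7;1 10 -12 5 5 -4 0.7;1 10 -12 5 5 -4 0.7;1 10 -12 5 5 -4 0.7;1 10 -12 5 5 -4 0.7'|grep pos
python3 -c "
from h import *
go(S(-.12,0,.056),tilt(30))"
```

```text
position: [0.5488, -0.2217, 0.1624]
cm [  0.38   4.49 -10.64] deg [0.3 0.4 0.1] t 2.85 pos [ 0.5488 -0.2217  0.1624] st [-0.1651  0.0011] F [-0.4 -0.3  0. ] q [-49.  46.  63.  42. 115. -44.]
```

```bash
python3 -m handwheel '.4 1.5 -10.5 0 0 0 0.7;.4 1.5 -10.5 0 0 0 0.7;.4 1.5 -10.5 0 0 0 0.7;.4 1.5 -10.5 0 0 0 0.7;.4 1.5 -10.5 0 0 0 0.7;.4 1.5 -10.5 0 0 0 0.7'|grep pos
python3 - <<'E'
from h import *
go(S(-.06,0,.056),tilt(30))
im=get_image("wrist");cv2.imwrite("pics/w1.png",im["color"][...,::-1])
E
```

```text
position: [0.5534, -0.2071, 0.0585]
cm [ 0.29  9.02 -0.25] deg [0.4 0.5 0.1] t 3.35 pos [ 0.5534 -0.2071  0.0585] st [-0.1502 -0.0026] F [-0.8 -0.4  0.6] q [-48.  53.  68.  40. 105. -51.]
```

View pics/w1.png

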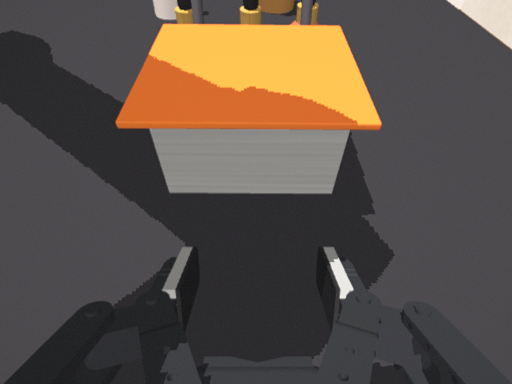

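The wrist view shows the cover's front edge level, from (118,122) to (380,125). The tank wall is below it, and the finger tips at (185,250) and (328,250) are centred on it and still short of it.

```bash
python3 - <<'E'
from h import *
im=get_image("wrist")
for u,v,z in((118,122,.09),(380,123,.09),(168,192,0),(334,192,0)):
    p=plane(im,u,v,z)-SC;print((p@SX).round(4),(p@SY).round(4))
E
python3 -m handwheel '.1 2.5 -.3 0 0 0 0.7;.2 5 -.3 0 0 0 0.7;.3 7 -.3 0 0 0 0.7;.3 8 -.3 0 0 0 0.7;.3 8.5 -.3 0 0 0 0.7;.3 8.5 -.3 0 0 0 0.7'
python3 -c "
from h import *
go(S(-.06,0,.056),tilt(30))"
```

```text
-0.0781 0.0805
-0.0774 -0.0754
-0.0549 0.074
-0.054 -0.0694
time_s: 3.95
position: [0.556, -0.1203, 0.0542]
tool_rot: [[0.025, 0.998, 0.056], [0.504, -0.061, 0.862], [0.864, 0.007, -0.504]]
ft_force: [0.1, 0.4, 0.6]
grip_width: 0.0594
gripper_force: 0.0
cm [0.03 0.35 0.18] deg [0.3 0.4 0. ] t 3.95 pos [ 0.556  -0.1203  0.0542] st [-0.0635  0.0001] F [0.1 0.4 0.6] q [-43.  50.  77.  43.  98. -52.]
```

```bash
python3 -m handwheel '0 0 .9 0 0 0 0.7;0 .1 1.7 0 0 0 0.7;0 .2 2.5 0 0 0 0.7;0 .3 3.3 0 0 0 0.7;0 .4 4.1 0 0 0 0.7;0 .5 4.8 0 0 0 0.7;0 .5 4.8 0 0 0 0.7'
python3 - <<'E'
from h import *
go(S(-.06,0,.056),tilt(30))
cv2.imwrite("pics/w2.png",np.hstack([get_image(n)["color"][::1,::1,::-1] for n in("scene","wrist")])[:, :].copy())
i=cv2.imread("pics/w2.png");cv2.imwrite("pics/w2.png",cv2.resize(i,(800,300)))
E
```

```text
time_s: 4.53
position: [0.556, -0.1155, 0.1029]
tool_rot: [[0.025, 0.998, 0.057], [0.504, -0.062, 0.862], [0.863, 0.007, -0.504]]
ft_force: [-0.8, -0.4, -0.7]
grip_width: 0.0599
gripper_force: 0.6
cm [ 0.03 -0.14 -4.69] deg [0.3 0.4 0. ] t 4.53 pos [ 0.556  -0.1155  0.1029] st [-0.0586  0.0004] F [-0.8 -0.4 -0.7] q [-43.  46.  76.  43. 101. -48.]
```

View pics/w2.png

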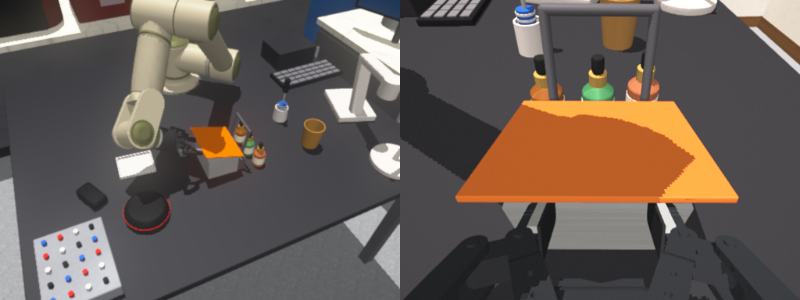

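The cover is tilting up evenly: in the wrist half its front edge is level at row 198 from column 458 to 738, with both fingers under it. I'll continue the arc.

```bash
python3 -m handwheel '0 .4 1 0 0 0 0.7;0 .8 2 0 0 0 0.7;.1 1.2 2.9 0 0 0 0.7;.1 1.8 3.8 0 0 0 0.7;.1 2.4 4.7 0 0 0 0.7;.2 3.1 5.4 0 0 0 0.7;.2 3.1 5.4 0 0 0 0.7'|grep -E "pos|ft"
python3 -m handwheel '0 .7 .3 0 0 0 0.7;.1 1.4 .5 0 0 0 0.7;.1 2.1 .7 0 0 0 0.7;.1 2.8 .8 0 0 0 0.7;.2 3.5 .9 0 0 0 0.7;.2 4.1 1 0 0 0 0.7;.2 4.1 1 0 0 0 0.7'|grep -E "pos|ft"
python3 - <<'E'
from h import *
go(S(-.06,0,.056),tilt(30))
cv2.imwrite("pics/w3.png",cv2.resize(np.hstack([get_image("scene")["color"][80:272,190:446,::-1] ,get_image("wrist")["color"][::2,::2,::-1]]),(800,300)))
E
```

```text
position: [0.558, -0.0831, 0.1572]
ft_force: [0.2, -0.4, 0.6]
position: [0.5596, -0.042, 0.1656]
ft_force: [-0.1, 0.3, -0.4]
cm [ -0.33  -7.48 -10.96] deg [ 0.2  0.3 -0. ] t 5.8 pos [ 0.5596 -0.042   0.1656] st [0.0149 0.0013] F [-0.1  0.3 -0.4] q [-37.  38.  80.  47. 101. -42.]
```

View pics/w3.png

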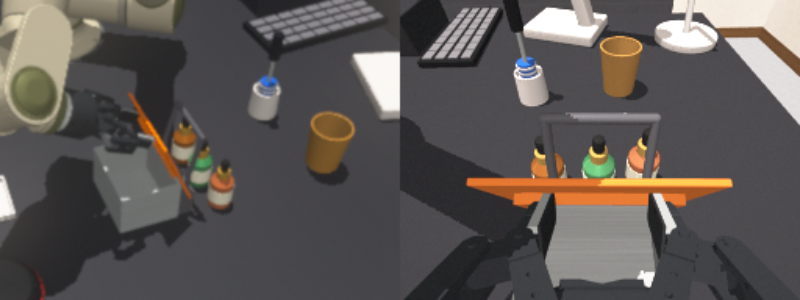

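The cover stands at roughly 65°, level across (468–732, row 183 in the wrist half), and the tank shows open in the scene half. I'll push it past upright.

```bash
python3 -m handwheel '0 .6 0 0 0 0 0.7;.1 1.2 0 0 0 0 0.7;.1 1.8 -.1 0 0 0 0.7;.1 2.4 -.1 0 0 0 0.7;.2 3 -.2 0 0 0 0.7;.2 3.5 -.2 0 0 0 0.7;.2 4 -.3 0 0 0 0.7;.3 4.5 -.4 0 0 0 0.7'|grep -E "pos|ft"
python3 -m handwheel '0 .4 -.1 0 0 0 0.7;.1 .9 -.1 0 0 0 0.7;.1 .9 -.1 0 0 0 0.7;.1 .9 -.1 0 0 0 0.7'|grep -E "pos|ft"
python3 - <<'E'
from h import *
go(S(-.06,0,.056),tilt(30))
cv2.imwrite("pics/w4.png",cv2.resize(np.hstack([get_image("scene")["color"][80:272,190:446,::-1] ,get_image("wrist")["color"][::2,::2,::-1]]),(800,300)))
E
```

```text
position: [0.5627, 0.0021, 0.1614]
ft_force: [-0.1, -0.3, 0.4]
position: [0.5638, 0.0108, 0.1603]
ft_force: [-0.6, -0.2, -0.1]
cm [ -0.75 -12.77 -10.43] deg [0.2 0.3 0. ] t 6.9 pos [0.5638 0.0108 0.1603] st [0.0679 0.0003] F [-0.6 -0.2 -0.1] q [-33.  37.  83.  50.  96. -41.]
```

View pics/w4.png

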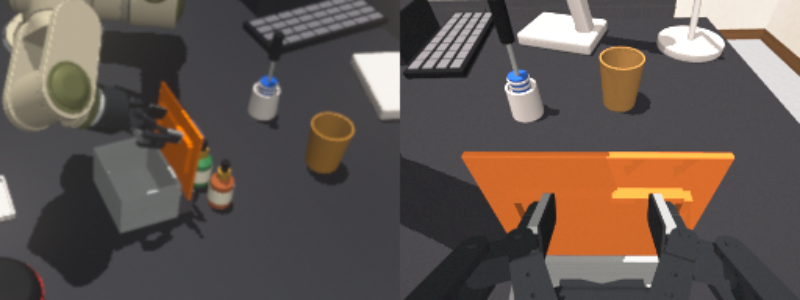

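The cover is upright in the slot, level across (463–733, row 154), with its ribbed underside facing the tool. I'll back off slowly and check.

```bash
python3 -m handwheel '0 -.5 0 0 0 0 0.7;0 -1 0 0 0 0 0.7;0 -2 0 0 0 0 0.7;-.1 -4 0 0 0 0 0.7;-.1 -7 1 0 0 0 0.7;-.2 -10 3 0 0 0 0.7;-.2 -13 6 0 0 0 0.7;-.2 -16 8 0 0 0 0.7'|grep -E "pos|ft"
python3 - <<'E'
from h import *
im=get_image("scene");cv2.imwrite("pics/w5.png",cv2.resize(np.hstack([im["color"][80:272,190:446,::-1] ,get_image("top")["color"][110:302,50:306,::-1]]),(800,300)))
for y in(-.08,.08):   # expected top corners when leaning ~11 deg past upright in slot
    print(proj(im,S(.093,y,.193)),proj(im,S(.065,y,.05)))
E
```

```text
position: [0.5614, -0.1518, 0.2423]
ft_force: [1.5, -0.4, -1.5]
(np.float64(324.2709540972839), np.float64(167.90060494182367)) (np.float64(309.112055205386), np.float64(208.42059057890236))
(np.float64(298.2477561997831), np.float64(131.23151869069835)) (np.float64(286.0611584442247), np.float64(171.17328234642682))
```

View pics/w5.png

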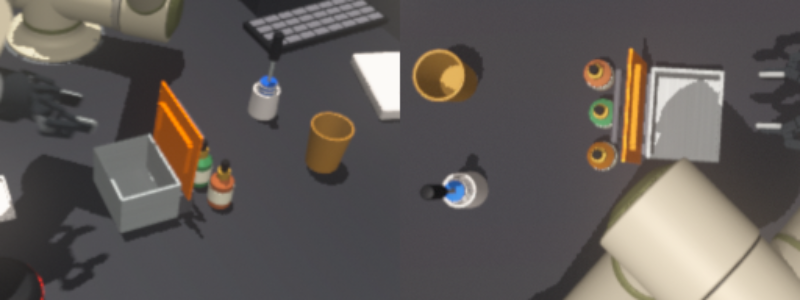

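The cover stands in the slot: in the scene half its top corners are at (163,83) and (203,138), and in the top half it's the band at x=622–645 beside the open tank. I'll triangulate the lean to be sure.

```bash
python3 - <<'E'
from h import *
A,B=get_image("scene"),get_image("top")
masks=[]
for im in(A,B):
    hsv=cv2.cvtColor(im["color"],cv2.COLOR_RGB2HSV);m=cv2.inRange(hsv,(6,200,120),(22,255,255))
    roi=np.zeros_like(m)
    if im is A: roi[120:215,285:325]=255
    else: roi[130:225,190:212]=255
    m&=roi;n,l,st,_=cv2.connectedComponentsWithStats(m);k=1+st[1:,4].argmax();v,u=np.where(l==k)
    print(st[k]);masks.append((u,v))
u,v=masks[0]
c1=(u[(v*1.0+0.9*u).argmin()],v[(v+0.9*u).argmin()]);c2=(u[(u*1.0-.5*v).argmax()],v[(u-.5*v).argmax()])
print("scene",c1,c2,u.min(),v.min())
u,v=masks[1];print("top left edge by row",[(r,u[v==r].min(),u[v==r].max()) for r in(145,160,180,200,208)])
for z in(.18,.193,.2):
    p=plane(B,u[v==180].min()-.5,180,z)-SC;print(z,(p@SX).round(4),(p@SY).round(4))
for p in(c1,c2,(294,133),(320,168)):
    q=plane(A,*p,.195)-SC;print("scene@.195",(q@SX).round(4),(q@SY).round(4))
p=S(.067,0,0);q=plane(B,183,155,.1)
E
```

```text
[ 289  132   31   75 1147]
[196 142   9  33 151]
scene (np.int64(293), np.int64(132)) (np.int64(316), np.int64(163)) 289 132Traceback (most recent call last):
  File "<stdin>", line 14, in <module>
    return umr_minimum(a, axis, None, out, keepdims, initial, where)
ValueError: zero-size array to reduction operation minimum which has no identity
```

```bash
python3 - <<'E'
from h import *
A,B=get_image("scene"),get_image("top")
for u,v in((197,142),(192,212)):
  for z in (.19,.196):
    q=plane(B,u,v,z)-SC;print("top",z,(q@SX).round(4),(q@SY).round(4))
for p in((294,133),(320.5,168)):
    q=plane(A,*p,.195)-SC;print("scene@.195",(q@SX).round(4),(q@SY).round(4))
for n,y in(("bar",.05),("bar",-.05)): print(proj(B,S(.095,y,.17)),proj(B,S(.074,y,.085)))
s=status.observe()
pot=np.array([.441,.297,0])
print("pot rel tcp cm",(pot-s["position"])*100,s["q"])
cv2.imwrite("pics/w6.png",cv2.resize(B["color"][120:240,50:240,::-1],(760,480),interpolation=cv2.INTER_NEAREST))
E
```

```text
top 0.19 0.0792 -0.0743
top 0.196 0.0785 -0.0734
top 0.19 0.0806 0.0814
top 0.196 0.08 0.0815
scene@.195 0.0775 0.0746
scene@.195 0.0826 -0.0789
(np.float64(187.5062309169042), np.float64(197.8813384618)) (np.float64(200.49529328680546), np.float64(200.176108531069))
(np.float64(190.2841091239658), np.float64(153.73744824872227)) (np.float64(203.01380426945107), np.float64(159.09921690720543))
pot rel tcp cm [-12.04883733  44.5963989  -23.95591892] [-44.38469657  38.40647584  65.10278754  46.5891273  115.53550063
 -35.49511421]
```

View pics/w6.png

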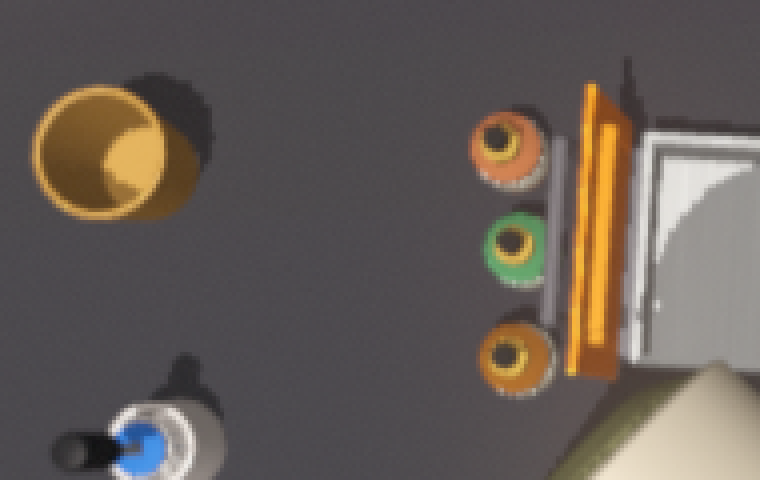

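The close view shows the cover's top edge at x≈568–600, upright in the slot against the bar at x≈555. The bottles are undisturbed. The pot is centred at (152,447), with the blue head at (142,450) and the handle tip at (75,452). The measured lean is a few degrees past upright, which meets step 1. Next I'll straighten the tool and go to the brush.

```bash
python3 -m handwheel '0 0 2 -7 0 0 1;0 0 5 -14 1 0 1;0 0 8 -21 1 0 1;0 0 11 -28 2 0 1;0 0 14 -35 2 0 1;0 0 14 -42 2 0 1;0 0 14 -49 3 0 1;0 0 14 -56 3 0 1'|grep -E "pos|ft"
python3 - <<'E'
from h import *
B=get_image("top");print("pot",plane(B,88,231.7,.06),"blue",plane(B,85.5,232.5,.08),"tip",plane(B,68.7,233,.195))
go([.44,.296,.30],tilt(90))
E
```

```text
position: [0.5618, -0.1488, 0.3807]
ft_force: [0.0, -1.0, 0.1]
pot [0.43983179 0.29896074 0.06      ] blue [0.43821745 0.29855729 0.08      ] tip [0.43912757 0.2978186  0.195     ]
cm [-12.18  44.23  -8.16] deg [-2.9  0.9 -0.8] t 8.68 pos [ 0.5618 -0.1463  0.3816] st [-0.0891 -0.0072] F [0.5 2.6 1.7] q [-28.  22.  50.   3. 109. -24.]
```

```bash
python3 -m handwheel '-3 10 0 -3 1 -1 1;-9 34 0 -3 1 -1 1;-12 44 0 -3 1 -1 1;-12 44 0 -3 1 -1 1;-12 44 0 -3 1 -1 1;-12 44 0 -3 1 -1 1;-12 44 0 -3 1 -1 1;-12 44 0 -3 1 -1 1'|grep -E "pos|ft"
python3 - <<'E'
from h import *
go([.44,.297,.30],tilt(90))
E
```

```text
position: [0.4723, 0.1744, 0.3795]
ft_force: [0.9, 0.3, -0.4]
cm [-3.23 12.26 -7.95] deg [-0.7 -0.4  0.5] t 9.35 pos [0.4723 0.1744 0.3795] st [0.2256 0.1016] F [ 0.9  0.3 -0.4] q [  6.  13.  63.   1. 104.  11.]
```

```bash
python3 -m handwheel '-3.2 12.3 -6 -1 0 0 1;-3.2 12.3 -6 -1 0 0 1;-3.2 12.3 -6 -1 0 0 1;-3.2 12.3 -6 -1 0 0 1;-3.2 12.3 -6 -1 0 0 1;-3.2 12.3 -6 -1 0 0 1;-3.2 12.3 -6 -1 0 0 1'|grep -E "pos|ft"
python3 - <<'E'
from h import *
go([.44,.297,.15],tilt(90))
im=get_image("wrist");cv2.imwrite("pics/w7.png",im["color"][...,::-1])
g=cv2.cvtColor(im["color"],cv2.COLOR_RGB2HSV);m=cv2.inRange(g,(100,150,60),(125,255,255))
u=cv2.moments(m);print("blue",plane(im,u["m10"]/u["m00"],u["m01"]/u["m00"],.08),u["m00"]/255,"handle/pot expected px",proj(im,[.44,.297,.195]),proj(im,[.44,.297,.06]))
E
```

```text
position: [0.4421, 0.2945, 0.3205]
ft_force: [0.0, -0.0, 0.4]
cm [ -0.21   0.25 -17.05] deg [ 0.3 -0.2  0.6] t 9.93 pos [0.4421 0.2945 0.3205] st [0.3437 0.1392] F [ 0.  -0.   0.4] q [21. 17. 67. -0. 96. 25.]
blue [0.4468534 0.3022554 0.08     ] 115.0 handle/pot expected px (np.float64(255.7747843514138), np.float64(182.14168507316342)) (np.float64(256.64658187645676), np.float64(151.61576589911846))
```

View pics/w7.png

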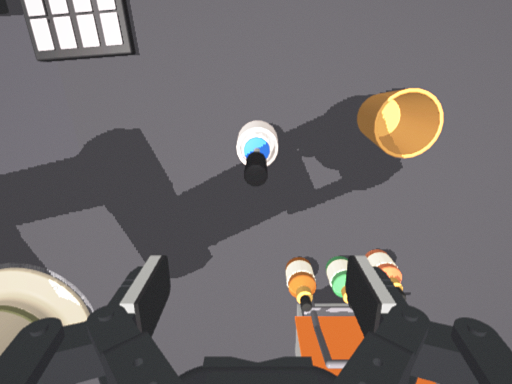

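The wrist view shows the handle's top disc centred at about (256,174) and the pot rim centred at about (258,145). That's slightly farther in +y than predicted, so I'll work out the correction.

```bash
python3 - <<'E'
from h import *
im=get_image("wrist")
print(plane(im,256,174,.195),plane(im,258,145,.06))
g=im["color"].max(2)[140:200,235:280];m=(g<22).astype(np.uint8)
c=max(cv2.findContours(m,0,2)[0],key=cv2.contourArea);x,y,w,h=cv2.boundingRect(c);print(x+235,y+140,w,h)
uv=(x+235+(w-1)/2,y+140+h-1-w/2+.5);p=plane(im,*uv,.195);print(uv,p)
go([p[0],p[1],.15],tilt(90))
E
```

```text
[0.44107402 0.3042362  0.195     ] [0.44279768 0.30527755 0.06      ]Traceback (most recent call last):
  File "<stdin>", line 5, in <module>
ValueError: max() iterable argument is empty
```

```bash
python3 -m handwheel '-.1 .8 -2 0 0 .6 1;-.1 .8 -5 0 0 .6 1;-.1 .8 -9 0 0 .6 1;-.1 .8 -13 0 0 .6 1;-.1 .8 -16 0 0 .6 1;-.1 .8 -17 0 0 .6 1;-.1 .8 -17 0 0 .6 1'|grep -E "pos|ft"
python3 - <<'E'
from h import *
go([.441,.302,.15],tilt(90))
im=get_image("wrist");cv2.imwrite("pics/w8.png",im["color"][::1,::1,::-1])
E
```

```text
position: [0.4404, 0.3017, 0.1481]
ft_force: [-0.4, -0.7, 0.7]
cm [0.06 0.03 0.19] deg [ 0.4 -0.4  0.1] t 10.62 pos [0.4404 0.3017 0.1481] st [0.3508 0.1413] F [-0.4 -0.7  0.7] q [22. 25. 84. -0. 72. 25.]
```

View pics/w8.png

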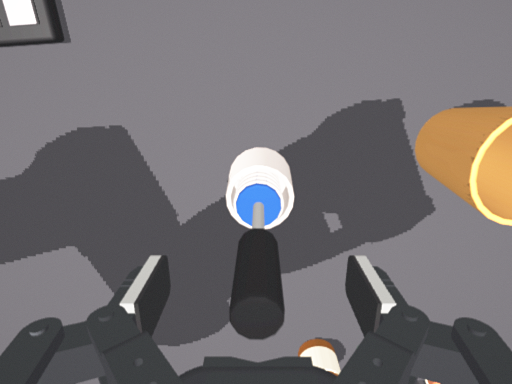

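The handle (233–282 wide, top disc at about (257,305)) lies centrally between the pads at (150,290) and (370,290). I'll close on it.

```bash
python3 -m handwheel '0 0 0 0 0 0 .1;0 0 0 0 0 0 .1;0 0 0 0 0 0 .1;0 0 0 0 0 0 .1;0 0 0 0 0 0 .1;0 0 0 0 0 0 .1;0 0 0 0 0 0 .1;0 0 0 0 0 0 .1' 40
python3 -m handwheel '0 0 .5 0 0 0 .1;0 0 1.5 0 0 0 .1;0 0 3 0 0 0 .1;0 0 5 0 0 0 .1;0 0 7 0 0 0 .1;0 0 10 0 0 0 .1;0 0 13 0 0 0 .1;0 0 15 0 0 0 .1'
```

```text
time_s: 11.33
position: [0.441, 0.3032, 0.151]
tool_rot: [[0.06, 0.998, -0.002], [0.998, -0.06, -0.006], [-0.006, -0.002, -1.0]]
ft_force: [-1.4, 0.1, 5.9]
grip_width: 0.0211
gripper_force: 38.9
time_s: 12.0
position: [0.441, 0.3032, 0.3032]
tool_rot: [[0.06, 0.998, -0.001], [0.998, -0.06, -0.005], [-0.005, -0.0, -1.0]]
ft_force: [0.1, 0.3, -1.6]
grip_width: 0.0211
gripper_force: 39.3
```

```bash
python3 -m handwheel '0 0 4 0 0 0 .1;0 0 8 0 0 0 .1;2 -4 10 0 0 0 .1;4 -10 10 0 0 0 .1;6 -18 10 0 0 0 .1;9 -27 10 0 0 0 .1;11 -34 10 0 0 0 .1;11.8 -37.8 10 0 0 0 .1'|grep pos
python3 -m handwheel '0 0 0 0 0 0 .1' | grep -E "pos|grip"
python3 -c "
from h import *
go(S(-.018,0,.30),tilt(90))"
```

```text
position: [0.5182, 0.0678, 0.4001]
position: [0.5197, 0.0637, 0.399]
grip_width: 0.0208
gripper_force: 39.4
cm [  3.92 -13.86  -9.9 ] deg [ 0.4 -0.3  0.4] t 12.75 pos [0.5197 0.0637 0.399 ] st [0.118  0.0476] F [-0.   0.3 -2.1] q [ -6.  16.  56.  -0. 108.  -2.]
```

```bash
python3 -m handwheel '1 -4 0 0 0 0 .1;2 -8 0 0 0 0 .1;3 -11 0 0 0 0 .1;3.9 -13.8 0 0 0 0 .1;3.9 -13.8 0 0 0 0 .1;3.9 -13.8 0 0 0 0 .1;3.9 -13.8 0 0 0 0 .1;3.9 -13.8 0 0 0 0 .1'|grep pos
python3 - <<'E'
from h import *
go(S(-.018,0,.16),tilt(90))
A,B=get_image("scene"),get_image("top")
cv2.imwrite("pics/w9.png",cv2.resize(np.hstack([A["color"][80:272,190:446,::-1] ,B["color"][110:302,150:406,::-1]]),(800,300)))
E
```

```text
position: [0.5569, -0.0671, 0.4004]
cm [  0.2   -0.79 -24.04] deg [ 0.3 -0.2 -0.1] t 13.42 pos [ 0.5569 -0.0671  0.4004] st [-0.0103  0.0025] F [ 0.5  0.9 -0.7] q [-19.  20.  50.  -0. 110. -16.]
```

View pics/w9.png

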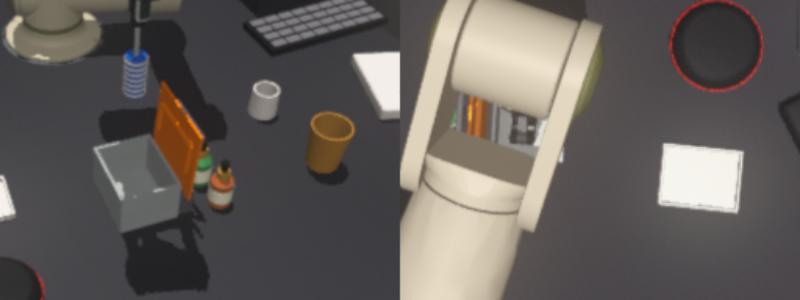

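The brush hangs straight at (135,75) in the scene half, over the tank. The cover still leans in the slot and the pot is empty. I'll lower it into the tank.

```bash
python3 -m handwheel '.2 -.8 -3 0 0 0 .1;.2 -.8 -6 0 0 0 .1;.2 -.8 -9 0 0 0 .1;.2 -.8 -12 0 0 0 .1;.2 -.8 -15 0 0 0 .1;.2 -.8 -18 0 0 0 .1;.2 -.8 -20 0 0 0 .1;.2 -.8 -20.5 0 0 0 .1'|grep -E "pos|ft"
python3 -m handwheel '0 0 -2 0 0 0 .1;0 0 -3 0 0 0 .1;0 0 -3.7 0 0 0 .1;0 0 -4 0 0 0 .1;0 0 -4.3 0 0 0 .1;0 0 -4.5 0 0 0 .1;0 0 -4.5 0 0 0 .1;0 0 -4.5 0 0 0 .1'|grep -E "pos|ft"
python3 -c "
from h import *
go(S(-.018,0,.151),tilt(90))"
```

```text
position: [0.5577, -0.075, 0.1919]
ft_force: [-0.1, -0.6, -1.0]
position: [0.5597, -0.0764, 0.151]
ft_force: [-0.9, -0.4, 2.9]
cm [-0.08  0.15  0.  ] deg [ 0.4 -0.1 -0. ] t 14.85 pos [ 0.5597 -0.0764  0.151 ] st [-0.0194 -0.0009] F [-0.9 -0.4  2.9] q [-20.  27.  79.  -0.  73. -16.]
```

```bash
python3 -m handwheel '0 0 -.1 0 0 0 .1;0 0 -.2 0 0 0 .1;0 0 -.2 0 0 0 .1;0 0 -.2 0 0 0 .1'|grep -E "pos|ft"
python3 -m handwheel '0 0 2 0 0 0 .1;0 0 4 0 0 0 .1;0 0 6 0 0 0 .1;0 0 7 0 0 0 .1;0 0 7 0 0 0 .1;0 0 7 0 0 0 .1;0 0 7 0 0 0 .1;0 0 7 0 0 0 .1'|grep -E "pos|ft"
python3 -m handwheel '0 0 -2 0 0 0 .1;0 0 -4 0 0 0 .1;0 0 -5.5 0 0 0 .1;0 0 -6.3 0 0 0 .1;0 0 -6.7 0 0 0 .1;0 0 -7 0 0 0 .1;0 0 -7 0 0 0 .1;0 0 -7 0 0 0 .1'|grep -E "pos|ft"
python3 -m handwheel '0 0 -.1 0 0 0 .1;0 0 -.1 0 0 0 .1;0 0 -.1 0 0 0 .1'|grep -E "pos|ft"
```

```text
position: [0.5601, -0.0766, 0.1509]
ft_force: [-2.6, 0.6, 17.3]
position: [0.5588, -0.0761, 0.2167]
ft_force: [0.0, 1.3, 0.2]
position: [0.5598, -0.0766, 0.1508]
ft_force: [-4.0, 1.0, 17.8]
position: [0.56, -0.0767, 0.1507]
ft_force: [-5.6, 1.3, 25.4]
```

```bash
python3 -m handwheel '0 0 2 0 0 0 .1;0 0 4 0 0 0 .1;0 0 6 0 0 0 .1;0 0 7 0 0 0 .1;0 0 7 0 0 0 .1;0 0 7 0 0 0 .1;0 0 7 0 0 0 .1;0 0 7 0 0 0 .1'|grep -E "pos|ft"
python3 -m handwheel '0 0 -2 0 0 0 .1;0 0 -4 0 0 0 .1;0 0 -5.5 0 0 0 .1;0 0 -6.1 0 0 0 .1;0 0 -6.4 0 0 0 .1;0 0 -6.6 0 0 0 .1;0 0 -6.6 0 0 0 .1;0 0 -6.6 0 0 0 .1'|grep -E "pos|ft"
```

```text
position: [0.5588, -0.0762, 0.2157]
ft_force: [0.2, 0.4, 0.5]
position: [0.5595, -0.0764, 0.1517]
ft_force: [0.1, 0.4, -1.2]
```

```bash
python3 -m handwheel '0 0 -.05 0 0 0 .1;0 0 -.05 0 0 0 .3;0 0 -.05 0 0 0 .5;0 0 -.05 0 0 0 .8;0 0 -.05 0 0 0 .9;0 0 -.05 0 0 0 .9;0 0 -.05 0 0 0 .9;0 0 -.05 0 0 0 .9'|grep -E "pos|ft|grip"
python3 -m handwheel '0 0 1 0 0 0 .9;0 0 3 0 0 0 .9;0 0 6 0 0 0 .9;0 0 9 0 0 0 .9;0 0 13 0 0 0 .9;0 -3 16 0 0 0 .9;0 -7 18 0 0 0 .9;0 -10 18 0 0 0 .9'|grep -E "pos|ft"
python3 -m handwheel '0 -3 0 0 0 0 .9;0 -6 0 0 0 0 .9;0 -9 0 0 0 0 .9;0 -9 0 0 0 0 .9;0 -9 0 0 0 0 .9;0 -9 0 0 0 0 .9'|grep pos
python3 - <<'E'
from h import *
cv2.imwrite("pics/w10.png",cv2.resize(np.hstack([get_image("scene")["color"][80:272,190:446,::-1] ,get_image("top")["color"][110:302,150:406,::-1]]),(800,300)))
E
```

```text
position: [0.5592, -0.0763, 0.1506]
ft_force: [-0.6, 0.2, 0.5]
grip_width: 0.0767
gripper_force: 0.0
position: [0.5596, -0.1776, 0.3362]
ft_force: [1.4, 0.5, -0.1]
position: [0.5591, -0.2657, 0.3311]
```

View pics/w10.png

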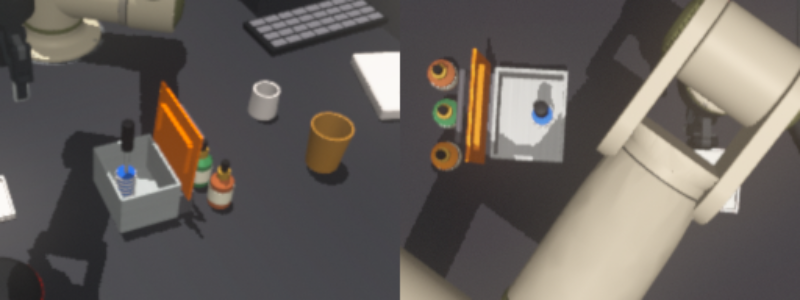

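The brush stands upright in the tank (scene half (125,165), top half (541,112)). The cover leans in the slot, and the arm is clear.

```bash
python3 -c "
from rig import env
print(env.close_job())"
```

```text
the job is handed in; nothing more can be done
None
```

I handed the job in with the cover standing in its slot, leaning back on the posts, the brush touched down and drawn up twice and left upright in the tank, and nothing around them visibly moved; the hand-in gave no verdict, so I can't say whether it passed.

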